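Unstack the vial racks into their trays

ROBOT

A 7-joint arm with a two-finger parallel gripper is mounted at the origin on the work surface. World frame = base frame: x ahead of the robot, y to its left, z up, the work surface at z = 0. Lengths are in m, angles in degrees, forces in N, time in s.
With the tool pointing down it reaches from about 0.425 to 0.95 m from the base axis. Payload 4.7 kg.
Tool frame: the origin (TCP) lies midway between the tips of the shut fingers; the grasp point (between the pads) lies 19 mm behind it (env.grip_depth is the distance from the TCP to the grasp point, in m); z points along the fingers, y is the line along which they close (so a half turn about z gives the same grasp; the last joint's range is limited). The gripper opens to 87 mm and grips with 3 to 60 N. Pads are 19 mm wide; open, the fingers measure 117 mm over their backs; the gripper's body (75 mm by 190 mm) begins 51 mm behind the grasp point.
Start: joints at [64.406, 26.849, -2.785, 87.806, 1.381, 65.374, -4.715], TCP at [0.274, -0.617, 0.223] pointing down, gripper open.
Joint ranges: [-148.3, 148.3], [-19.14, 114.17], [-79.39, 73.82], [5.75, 140.21], [-59.74, 239.74], [12.07, 113.84], [-152.46, 152.46]. Speed limits (degrees/s): [147.25, 147.25, 180, 180, 180, 180, 180].

INTERFACE

Orientations are given as [roll, pitch, yaw] about the fixed x, y, z axes, in that order (R = Rz(yaw) Ry(pitch) Rx(roll)).
In Python, from workcell import status, optics, ticket, env gives the robot as it stands.
- The arm moves only by the tool apply_moves, never from a script. Its argument "deltas" is a list that holds one entry, the list of rows, each a list of 7 numbers: the turn, a rotation vector about the world's x, y, z in units of 8 degrees (1.0 is 8 degrees), then the shift along the world's x, y, z in units of 40 mm (1.0 is 40 mm), then the opening, from 0 (shut) to 1 (fully open). A call has exactly 5 rows; each row shifts and turns the commanded pose from where the row before left it; what a row does not reach is not made up. A row lasts 1/10 s, in which the tool goes at most 50 mm and 8.59 degrees, less where a joint would pass 70% of its speed; a pose out of reach is approached as far as the arm can. A call is refused whole if a number of a shift passes 1 or a number of a turn 1, either way. A call with a gripper value outside its range is refused whole. The fingers move at their own pace and stop on an object; "force" is the grip in N (left out, the last holds). Time passes only in rows, so rows that do not move let the fingers close, or fill a call up. It gives the time, the measured TCP pose, the force, the opening and the grip force at its end, in the units of the state.
- status.get_state(): the state, without advancing time (a new reading comes with each control period).
- optics.get_image(name): name is "side" or "top"; returns the picture (384x512x3 uint8, red, green, blue); there is no depth.
- optics.camera_params(name): a dict with "mtx" (3x3 intrinsics, pixels), "D" ([k1, k2, p1, p2, k3] as OpenCV has them; the pictures are not rectified), "rvec" (rotation vector, rad) and "tvec" (3), from world to camera coordinates, as OpenCV has them. Camera axes: x right, y down, z forward; pixel columns grow to the right and rows downward; lengths in m; the calibration is good to about 2 mm. A picture is of the moment at which its call begins. camera_params takes no time and is no camera call.
- ticket.hand_in(): hands the job in; it is judged then, once.
The state is a dict: "t": time; "qpos": joint angles; "joint_velocities": joint speeds; "joint_efforts": joint torques, N m; "eef_pos": TCP position; "tcp_rot": TCP orientation; "wrist_force": force on the tool from outside, world axes, zero at the start; "wrist_torque": the same for the moment, N m; "gripper_width": opening from 0.0 (shut) to 1.0 (fully open); "grip_force": force on a finger pad.
Only numpy, scipy, OpenCV 4.12 (cv2) and the standard library are available. Lean on these libraries where they do the work, as an engineer would, in place of code of your own. Each camera call takes 0.05 s, during which the arm holds its last target. There are 200 camera calls.

TASK

Take the two stacks of white vial racks apart and set every rack flat down inside the tray made for it, the one whose shape and size match: five racks, five trays. Keep the racks upright: none may tip over on the way.

Things in the scene. Friction and masses are not known exactly. Their poses are not given: they have to be found in the camera images.
- rack_long: a long white plastic vial rack, 130 x 46 x 40 mm high, with one row of five dark wells in its top (solid to grip: the wells are shallow marks; about 0.26 kg, up to 1.3 times that); lies on the table at the foot of a stack. Origin: centre of its underside; z up, x along its first (length) side, y across.
- rack_six: a broad white plastic vial rack, 90 x 60 x 40 mm high, with two rows of three dark wells (solid to grip: the wells are shallow marks; about 0.24 kg, up to 1.3 times that); lies on the table at the foot of a stack. Origin: centre of its underside; z up, x along its first (length) side, y across.
- rack_square: a square white plastic vial rack, 50 x 50 x 40 mm high, with four dark wells (solid to grip: the wells are shallow marks; about 0.11 kg, up to 1.3 times that); lies on the long or on the six-well rack, anyhow turned, and carries the round holder. Origin: centre of its underside; z up, x along its first (length) side, y across.
- rack_bar: a short narrow white plastic vial rack, 66 x 32 x 40 mm high, with one row of three small dark wells (solid to grip: the wells are shallow marks; about 0.09 kg, up to 1.3 times that); lies alone on whichever of the long and the six-well rack does not carry the square one, anyhow turned. Origin: centre of its underside; z up, x along its first (length) side, y across.
- rack_round: a round white plastic vial holder, 36 mm in diameter, 40 mm high, with one dark well (solid to grip: the wells are shallow marks; about 0.05 kg, up to 1.3 times that); stands on top of the square rack. Origin: centre of its underside; z up.
- nest_long: a fixed low aluminium tray with a grey floor, for rack_long: recess 142 x 58 mm inside (6 mm of play on every side of the rack), walls 4 mm thick, rim 9 mm above the table, floor 5 mm above the table. Origin: centre of its underside, on the table; x along the first inside dimension, y across, z up.
- nest_six: a fixed low aluminium tray with a grey floor, for rack_six: recess 102 x 72 mm inside (6 mm of play on every side of the rack), walls 4 mm thick, rim 9 mm above the table, floor 5 mm above the table. Origin: centre of its underside, on the table; x along the first inside dimension, y across, z up.
- nest_square: a fixed low aluminium tray with a grey floor, for rack_square: recess 62 x 62 mm inside (6 mm of play on every side of the rack), walls 4 mm thick, rim 9 mm above the table, floor 5 mm above the table. Origin: centre of its underside, on the table; x along the first inside dimension, y across, z up.
- nest_bar: a fixed low aluminium tray with a grey floor, for rack_bar: recess 78 x 44 mm inside (6 mm of play on every side of the rack), walls 4 mm thick, rim 9 mm above the table, floor 5 mm above the table. Origin: centre of its underside, on the table; x along the first inside dimension, y across, z up.
- nest_round: a fixed low round aluminium dish with a grey floor, for rack_round: recess 48 mm in diameter, walls 4 mm thick, rim 9 mm above the table, floor 5 mm above the table. Origin: centre of its underside, on the table; z up.
There are look-alikes about, which are no part of the job. Leave any pink look-alike of the rack_long alone.

How it is judged:
By the outcome, as a careful person would: the job done as asked, in the order asked, and still so for the second after the job is handed in, with the robot touching nothing.
It also fails if it takes over 131 s, if anything falls off the work surface, if the arm or the gripper's body presses on something with over 40 N, if the wrist force passes 120 N, or if a joint passes its speed limit or range.

## Working session

There is one attempt and no reset: what is moved stays moved. The work goes in short steps, Python scripts to look and compute and a tool call to move; the robot and the scene stay as the last step left them, time stands still between calls to the robot, and variables do not carry over. Pictures are saved under pics/ and viewed, at most 14 in all, crops included, and the job is handed in when it is done.

Besides the shell and the picture viewer there is one more tool, called as a command line: name --argument value ..., lists and objects as JSON in quotes. apply_moves: Moves the arm, as the interface text tells. Its arguments: {"type":"object","properties":{"deltas":{"type":"array"},"force":{"type":"number"}},"required":["deltas"]}

```bash
mkdir -p pics; python3 - <<'E'
from workcell import status, optics, env
import cv2, numpy as np
for n in("top","side"):
    im=optics.get_image(n); cv2.imwrite(f"pics/{n}0.png",cv2.resize(im[...,::-1],(800,600),interpolation=cv2.INTER_CUBIC)); np.save(f"{n}0.npy",im)
    p=optics.camera_params(n); print(n,{k:np.round(v,3).tolist() for k,v in p.items()})
s=status.get_state();print(s, env.grip_depth)
E
```

```text
top {'mtx': [[367.458, 0.0, 249.429], [0.0, 367.458, 190.614], [0.0, 0.0, 1.0]], 'D': [-0.022, 0.0, 0.0, 0.0, 0.0], 'rvec': [2.18, -2.151, 0.074], 'tvec': [0.006, 0.528, 1.194]}
side {'mtx': [[426.503, 0.0, 258.365], [0.0, 426.503, 194.821], [0.0, 0.0, 1.0]], 'D': [0.026, 0.0, 0.0, 0.0, 0.0], 'rvec': [0.714, -2.617, 1.119], 'tvec': [0.46, 0.228, 1.093]}
{'t': 0.1, 'qpos': array([64.40755812, 26.89258866, -2.78521454, 87.86866722,  1.38209915,
       65.37408182, -4.71695867]), 'joint_velocities': array([-0.01279021,  0.05171368, -0.0448673 , -0.11361631,  0.03686182,
       -0.07120825,  0.04530329]), 'joint_efforts': array([ 8.20289988e-04, -5.09173357e+01, -8.10939493e-02, -2.36830938e+01,
       -6.14700839e-02,  3.44754558e-02,  7.96491304e-05]), 'eef_pos': array([ 0.27365642, -0.61643726,  0.22159234]), 'tcp_rot': array([-1.79898358e+02,  4.31001973e-03,  2.39381326e+01]), 'wrist_force': array([ 0.09213987, -0.23277758,  0.07642763]), 'wrist_torque': array([-0.01202202, -0.00414414, -0.04038046]), 'grip_force': 0.0, 'gripper_width': 0.9996962176408447} 0.0187
```

View pics/top0.png

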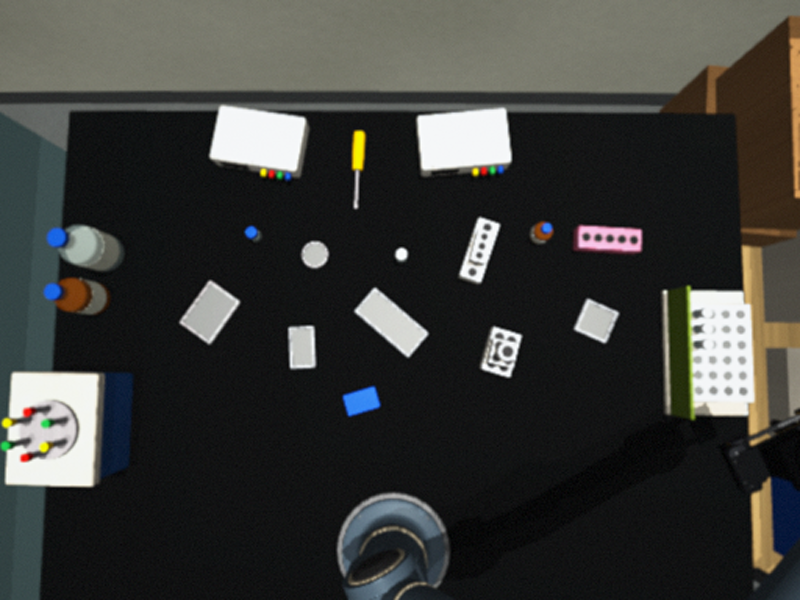

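View pics/side0.png

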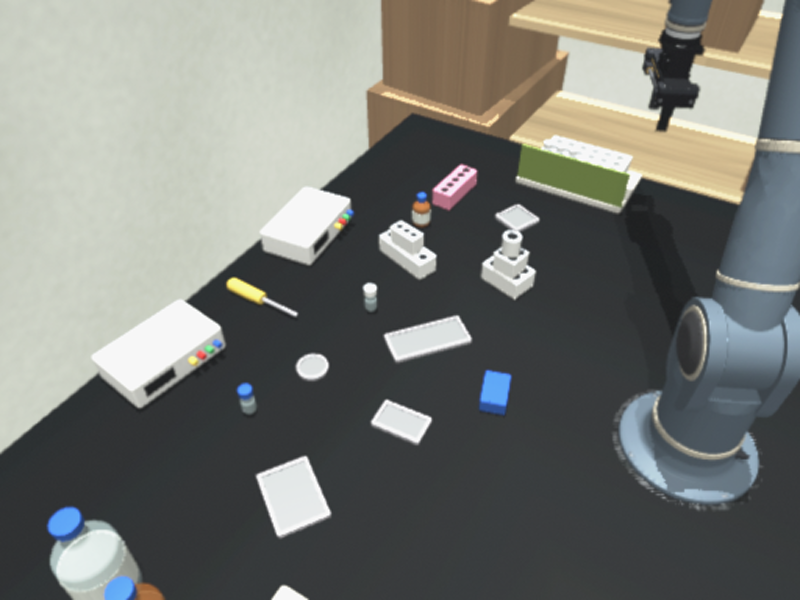

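The top view (800x600) shows:
- **Long+bar stack:** about (480,250).
- **Six+square+round stack:** about (500,352).
- **Trays:** six (210,312), bar (302,347), long (391,322), round dish (315,254), square (597,320).
- **Look-alikes:** pink rack (608,239), white vial (401,254), white boxes (260,140) and (464,141), and the white tube rack (715,350). The pink rack and the boxes stay untouched. White wells with stacks on them match the description, so I choose those at (480,250) and (500,352).

Next I measure the trays and take close crops of the stacks.

```bash
cat > h.py <<'E'
import cv2, numpy as np
from workcell import status, optics
P={n:optics.camera_params(n) for n in("top","side")}
def ray(n,uv):
    p=P[n];R,_=cv2.Rodrigues(np.float64(p["rvec"]));t=np.float64(p["tvec"]).ravel()
    q=cv2.undistortPoints(np.float64(uv).reshape(-1,1,2),np.float64(p["mtx"]),np.float64(p["D"])).reshape(-1,2)
    d=np.c_[q,np.ones(len(q))]@R
    return -R.T@t,d
def plane(n,uv,z):
    c,d=ray(n,uv); return (c+d*((z-c[2])/d[:,2])[:,None])
def tri(a,b):
    c1,d1=ray("top",a);c2,d2=ray("side",b);out=[]
    for u,v in zip(d1,d2):
        s=np.linalg.lstsq(np.c_[u,-v],c2-c1,rcond=None)[0]
        p,q=c1+s[0]*u,c2+s[1]*v; out.append([*((p+q)/2),np.linalg.norm(p-q)])
    return np.array(out)
def proj(n,X):
    p=P[n];return cv2.projectPoints(np.float64(X).reshape(-1,1,3),np.float64(p["rvec"]),np.float64(p["tvec"]),np.float64(p["mtx"]),np.float64(p["D"]))[0].reshape(-1,2)
def blobs(n,im,lo=110,z=0.009):
    m=((im.min(2)>lo)&(im.max(2).astype(int)-im.min(2)<40)).astype(np.uint8)
    out=[]
    for c in cv2.findContours(m,cv2.RETR_EXTERNAL,cv2.CHAIN_APPROX_NONE)[0]:
        a=cv2.contourArea(c)
        if 60<a<3000:
            w=plane(n,c.reshape(-1,2),z)[:,:2].astype(np.float32)*1000
            r=cv2.minAreaRect(w);out.append((cv2.minAreaRect(c)[0],a,r))
    return out
E
python3 - <<'E'
from h import *
for n in("top","side"):
    im=np.load(n+"0.npy")
    for c,a,r in blobs(n,im): print(n,np.round(c,1),a,"world mm",np.round(r[0],1),np.round(r[1],1),round(r[2],1))
t=np.load("top0.npy");s=np.load("side0.npy")
cv2.imwrite("pics/ct.png",cv2.resize(t[130:250,285:365,::-1],None,fx=5,fy=5,interpolation=cv2.INTER_CUBIC))
cv2.imwrite("pics/cs.png",cv2.resize(s[130:200,235:355,::-1],None,fx=6.5,fy=6.5,interpolation=cv2.INTER_CUBIC))
E
```

```text
top [253.6 325.8] 146.0 world mm [87.4 -6.4] [101.1  30.5] 89.0
top [244.  335.6] 203.5 world mm [56.  23.6] [117.8 226.8] 23.8
top [507.5 244. ] 230.0 world mm [ 362.9 -841.2] [ 23.4 138.7] 87.4
top [320.7 224.9] 540.0 world mm [ 417.9 -224.7] [67.3 96.3] 74.1
top [192.9 221.7] 412.5 world mm [422.1 200.7] [90.4 56.2] 4.1
top [381.2 205. ] 460.0 world mm [ 486.3 -426. ] [74.6 74.4] 66.3
top [461.9 225.4] 2816.0 world mm [ 422.9 -691.7] [128.1 261.7] 89.9
top [426.2 224.5] 94.0 world mm [ 424.5 -573.8] [254.1   7.5] 0.2
top [250.  205.9] 907.0 world mm [478.   10.7] [154.1  69.8] 50.3
top [133.8 199.2] 792.5 world mm [494.9 403. ] [ 84.9 114.1] 56.0
top [201.  162.5] 212.0 world mm [622.5 178.6] [56.  55.1] 45.9
top [ 54.3 157.4] 396.0 world mm [635.9 686.2] [85.4 84.4] 76.3
top [306.5 159.5] 573.0 world mm [ 636.8 -177.9] [ 51.2 138.4] 71.9
top [296.7  88.4] 2047.0 world mm [ 884.  -143.9] [132.  200.9] 5.6
top [164.8  88. ] 1985.0 world mm [883.5 312.9] [203.9 131.2] 81.3
top [310.   40.9] 1563.5 world mm [1056. -192.] [149.8 522.9] 14.3
top [141.4  16.4] 121.5 world mm [1145.5  40
[... 748 characters left out ...]
3.1
side [484.4 181.6] 241.5 world mm [ -30.2 -460. ] [155.7  47. ] 15.9
side [262.3 158.5] 793.0 world mm [ 638.4 -204.9] [111.  181.4] 71.5
side [328.5 160.3] 1172.0 world mm [ 452.3 -315. ] [111.8 325.1] 20.3
side [363.2 124. ] 225.5 world mm [ 421.4 -570.5] [ 27.3 263.3] 89.6
side [290.7 115.2] 159.5 world mm [ 676.9 -489.6] [130.1  44.3] 86.7
side [502.6 138.4] 468.0 world mm [ -40.8 -754.3] [457.5  38.7] 89.5
side [380.4 100.8] 679.5 world mm [ 393.6 -747.9] [173.1 334.1] 60.9
side [474.9  68.5] 2149.0 world mm [  153.8 -1236.8] [326.4 455.1] 4.7
side [389.2  49.4] 2176.5 world mm [  551.  -1243.1] [289.1 541.2] 21.3
side [494.5   5.5] 134.0 world mm [  202.6 -2061.6] [ 73.2 189.7] 4.2
```

View pics/ct.png

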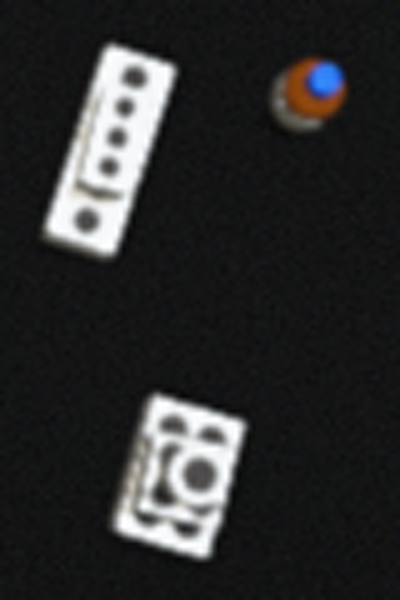

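View pics/cs.png

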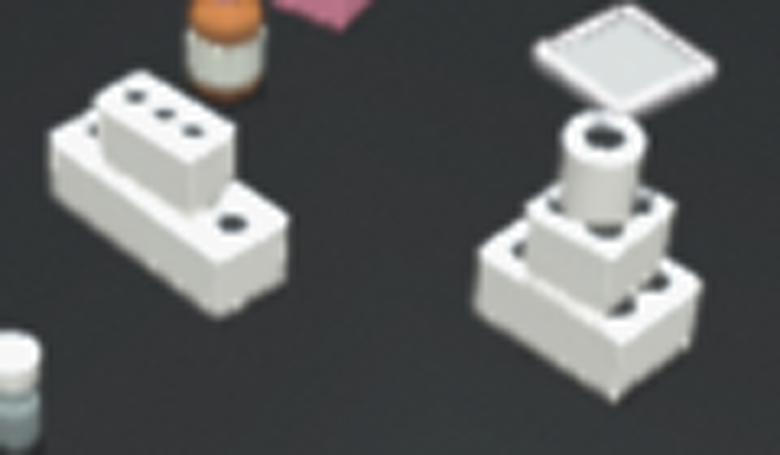

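The crops confirm the choice: all the racks in both stacks are white. The left stack is the long rack with the bar on it (bar wells at crop-top (125,106), (117,137), (108,166)). The right stack is six, then square, then round (round well at (201,476)). I triangulate the wells and cast the corners onto the heights this gives.

```bash
python3 - <<'E'
from h import *
T=lambda a:285-.4+np.array(a)[:,0]/5.,
def T(a):a=np.float64(a);return np.c_[285-.4+a[:,0]/5,130-.4+a[:,1]/5]
def S(a):a=np.float64(a);return np.c_[235-.42+a[:,0]/6.5,130-.42+a[:,1]/6.5]
pr=lambda k,x:print(k,np.round(x*1000,1).tolist())
pr("bar wells",tri(T([(125,106),(117,137),(108,166)]),S([(134,96),(164,114),(193,131)])))
pr("long well near",tri(T([(87,220)]),S([(232,223)])))
pr("round well",tri(T([(201,476)]),S([(604,135)])))
pr("six corners tri",tri(T([(150,393),(112,530),(212,558)]),S([(478,252),(612,338),(700,288)])))
def rect(k,n,uv,z):
    w=plane(n,uv,z)[:,:2]*1000;r=cv2.minAreaRect(w.astype(np.float32));print(k,np.round(w,1).tolist(),"mean",w.mean(0).round(1),"sides",np.linalg.norm(w-np.roll(w,-1,0),axis=1).round(1),"ang",np.degrees(np.arctan2(*(np.roll(w,-1,0)-w).T[::-1])).round(1))
rect("long top","top",T([(110,43),(177,67),(113,258),(43,236)]),.04)
rect("long side","side",S([(50,136),(219,250),(288,218)]),.04)
rect("bar side","side",S([(95,100),(141,70),(236,127),(190,157)]),.08)
rect("six top","top",T([(150,393),(247,422),(212,558),(112,530)]),.04)
rect("six side","side",S([(478,252),(612,338),(700,288)]),.04)
rect("square side","side",S([(525,206),(612,256),(674,206)]),.08)
for n,c in(("top",(381.2,205)),("side",(331.5,139))):
  im=np.load(n+"0.npy");m=(im.min(2)>110).astype(np.uint8)
  if n=="side":m[147:]=0
  l=cv2.findContours(m,cv2.RETR_EXTERNAL,cv2.CHAIN_APPROX_NONE)[0]
  b=max([q for q in l if cv2.pointPolygonTest(q,c,True)>-15],key=cv2.contourArea).reshape(-1,2)
  w=plane(n,b,.009)[:,:2]*1000
  for f in((1,0),(-1,0),(0,1),(0,-1)):pr(n+" sqtray ext",w[np.argmax(w@f)]/1000)
E
```

```text
bar wells [[651.7, -178.3, 79.5, 1.0], [631.5, -173.3, 79.4, 1.3], [612.2, -167.7, 80.1, 2.3]]
long well near [[583.7, -159.1, 39.4, 1.0]]
round well [[418.2, -218.0, 120.1, 0.0]]
six corners tri [[469.8, -200.6, 39.3, 3.5], [383.9, -174.5, 41.6, 2.6], [365.9, -240.9, 31.3, 1.4]]
long top [[702.2, -173.9], [686.5, -218.0], [559.2, -175.8], [573.2, -130.1]] mean [ 630.3 -174.5] sides [ 46.8 134.1  47.8 136.2] ang [-109.5  161.7   73.   -18.8]
long side [[698.1, -172.2], [578.2, -137.3], [560.8, -176.2]] mean [ 612.3 -161.9] sides [124.9  42.6 137.4] ang [ 163.8 -114.1    1.7]
bar side [[665.9, -165.2], [658.9, -198.3], [594.5, -181.8], [602.1, -149.6]] mean [ 630.4 -173.7] sides [33.9 66.5 33.1 65.6] ang [-101.9  165.6   76.6  -13.7]
six top [[471.3, -199.8], [453.4, -262.5], [365.6, -239.5], [382.7, -175.3]] mean [ 418.3 -219.3] sides [65.2 90.7 66.5 92. ] ang [-106.   165.3   75.2  -15.5]
six side [[467.9, -200.6], [385.6, -175.7], [363.7, -230.6]] mean [ 405.7 -202.3] sides [ 85.9  59.1 108.4] ang [ 163.2 -111.8   16.1]
square side [[445.5, -198.1], [394.8, -185.2], [384.3, -234.2]] mean [ 408.2 -205.8] sides [52.3 50.1 71. ] ang [ 165.7 -102.1   30.5]
top sqtray ext [532.8, -412.7]
top sqtray ext [439.9, -441.0]
top sqtray ext [468.9, -378.5]
top sqtray ext [503.4, -472.1]
side sqtray ext [530.2, -409.1]
side sqtray ext [437.4, -435.8]
side sqtray ext [480.6, -376.5]
side sqtray ext [495.5, -472.4]
```

Measured in mm, with x,y positions in the base frame:

| Rack | Position | Top height | Yaw |
|---|---|---|---|
| round | (418,-218) | 120 | – |
| square | (415,-216) | 80 | about -13.5° |
| six | (418,-219) | 40 | about -15.6° |
| bar | (631,-173.5) | 80 | about -14.5° |
| long | (630,-174) | 40 | about -17.7° |

| Tray | Position | Yaw |
|---|---|---|
| round | (621.5,179) | – |
| square | (486,-425) | about -28° |
| bar | (421.5,201.5) | 4° |
| long | (477,11.5) | 50° |
| six | (494,403) | -34° |

Heights, sizes and reach all agree with the text, so I start with the round rack.

apply_moves --deltas '[[[0, 0, 0, 0.36, 0.99, -0.12, 1], [0, 0, 0, 0.36, 0.99, -0.12, 1], [0, 0, 0, 0.36, 0.99, -0.12, 1], [0, 0, 0, 0.36, 0.99, -0.12, 1], [0, 0, 0, 0.36, 0.99, -0.12, 1]]]' --force 15

```text
t: 0.6
eef_pos: [0.3461, -0.417, 0.1981]
tcp_rot: [-180.0, 0.0, 23.9]
wrist_force: [0.6, -0.0, -0.3]
gripper_width: 0.998
grip_force: 0.0
```

apply_moves --deltas '[[[0, 0, 0, 0.36, 0.99, -0.12, 1], [0, 0, 0, 0.36, 0.99, -0.12, 1], [0, 0, 0, 0.36, 0.99, -0.12, 1], [0, 0, 0, 0.36, 0.99, -0.12, 1], [0, 0, 0, 0.36, 0.99, -0.12, 1]]]'

```text
t: 1.1
eef_pos: [0.418, -0.2192, 0.1743]
tcp_rot: [-180.0, 0.0, 23.9]
wrist_force: [1.4, -1.0, -0.9]
gripper_width: 1.002
grip_force: 0.0
```

apply_moves --deltas '[[[0, 0, 0, 0, 0.03, -0.5, 1], [0, 0, 0, 0, 0, -0.5, 1], [0, 0, 0, 0, 0, -0.5, 1], [0, 0, 0, 0, 0, -0.4, 1], [0, 0, 0, 0, 0, -0.15, 1]]]'

```text
t: 1.6
eef_pos: [0.4167, -0.2192, 0.0909]
tcp_rot: [-179.9, 0.1, 23.9]
wrist_force: [-0.3, 0.0, -0.0]
gripper_width: 0.997
grip_force: 0.0
```

apply_moves --deltas '[[[0, 0, 0, 0, 0, 0, 0.3], [0, 0, 0, 0, 0, 0, 0.3], [0, 0, 0, 0, 0, 0, 0.3], [0, 0, 0, 0, 0, 0, 0.3], [0, 0, 0, 0, 0, 0, 0.3]]]'

```text
t: 2.1
eef_pos: [0.4182, -0.2199, 0.0931]
tcp_rot: [179.9, -0.0, 23.9]
wrist_force: [-0.1, 0.1, -0.5]
gripper_width: 0.633
grip_force: 0.0
```

apply_moves --deltas '[[[0, 0, 0, 0, 0, 0, 0.3], [0, 0, 0, 0, 0, 0, 0.3], [0, 0, 0, 0, 0, 0, 0.3], [0, 0, 0, 0, 0, 0, 0.3], [0, 0, 0, 0, 0, 0, 0.3]]]'

```text
t: 2.6
eef_pos: [0.4179, -0.2197, 0.0926]
tcp_rot: [-180.0, 0.0, 23.9]
wrist_force: [-0.2, -0.2, 2.1]
gripper_width: 0.399
grip_force: 15.0
```

apply_moves --deltas '[[[0, 0, 0, 0, 0, 0.4, 0.3], [0, 0, 0, 0, 0, 0.5, 0.3], [0, 0, 0, 0, 0, 0.5, 0.3], [0, 0, 0, 0.46, 0.91, 0, 0.3], [0, 0, 0, 0.46, 0.91, 0, 0.3]]]'

```text
t: 3.1
eef_pos: [0.4553, -0.1474, 0.1493]
tcp_rot: [179.9, -0.1, 23.7]
wrist_force: [1.0, -0.2, -1.1]
gripper_width: 0.397
grip_force: 15.0
```

apply_moves --deltas '[[[0, 0, 0, 0.46, 0.91, 0, 0.3], [0, 0, 0, 0.46, 0.91, 0, 0.3], [0, 0, 0, 0.46, 0.91, 0, 0.3], [0, 0, 0, 0.46, 0.91, 0, 0.3], [0, 0, 0, 0.46, 0.91, 0, 0.3]]]'

```text
t: 3.6
eef_pos: [0.5472, 0.0364, 0.1484]
tcp_rot: [180.0, 0.0, 23.9]
wrist_force: [0.3, -1.1, -0.7]
gripper_width: 0.396
grip_force: 15.0
```

apply_moves --deltas '[[[0, 0, 0, 0.46, 0.91, 0, 0.3], [0, 0, 0, 0.46, 0.91, 0, 0.3], [0, 0, 0, 0.46, 0.91, 0, 0.3], [0, 0, 0, 0.46, 0.87, 0, 0.3], [0, 0, 0, 0, 0, -0.5, 0.3]]]'

```text
t: 4.1
eef_pos: [0.6232, 0.1875, 0.1309]
tcp_rot: [-179.8, -0.5, 24.4]
wrist_force: [-0.7, 0.3, -0.2]
gripper_width: 0.4
grip_force: 15.0
```

apply_moves --deltas '[[[0, 0, 0, 0, 0, -0.6, 0.3], [0, 0, 0, 0, 0, -0.6, 0.3], [0, 0, 0, 0, 0, -0.6, 0.3], [0, 0, 0, 0, 0, -0.3, 0.3], [0, 0, 0, 0, 0, 0, 0.3]]]'

```text
t: 4.6
eef_pos: [0.6189, 0.1784, 0.0425]
tcp_rot: [-180.0, 0.2, 23.9]
wrist_force: [0.4, -0.6, -0.4]
gripper_width: 0.394
grip_force: 15.0
```

```bash
python3 - <<'E'
from h import *
im=optics.get_image("top");np.save("top1.npy",im);s=optics.get_image("side");np.save("side1.npy",s)
a=cv2.resize(im[120:200,155:235,::-1],(400,400),interpolation=cv2.INTER_CUBIC);b=cv2.resize(s[190:270,160:240,::-1],(400,400),interpolation=cv2.INTER_CUBIC)
cv2.imwrite("pics/r1.png",np.hstack([a,b]));x=status.get_state();print(x["eef_pos"],x["tcp_rot"])
E
```

```text
[0.62085145 0.17928103 0.04515868] [ 1.79996817e+02 -5.75277892e-02  2.39342957e+01]
```

View pics/r1.png

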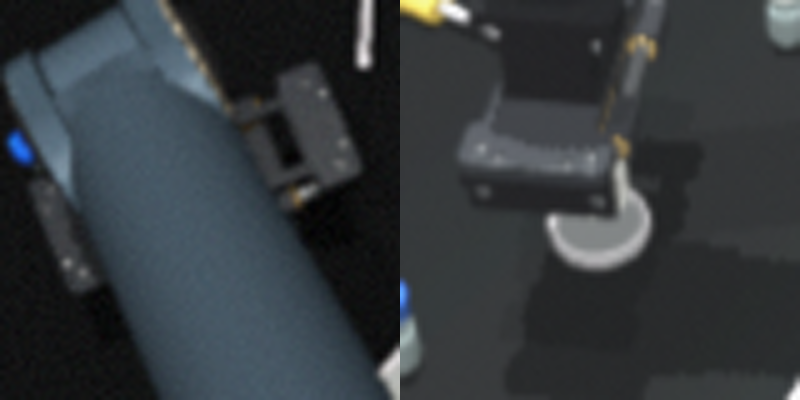

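The crop shows the arm hiding most of the round holder, with its white side visible at (620,190) over the dish. The pose agrees with the dish centre to 1 mm, so I lower it and let go.

apply_moves --deltas '[[[0, 0, 0, 0, 0, -0.3, 0.3], [0, 0, 0, 0, 0, -0.25, 0.3], [0, 0, 0, 0, 0, -0.1, 0.3], [0, 0, 0, 0, 0, 0, 0.3], [0, 0, 0, 0, 0, 0, 0.3]]]'

```text
t: 5.2
eef_pos: [0.6204, 0.1791, 0.0185]
tcp_rot: [180.0, -0.0, 23.9]
wrist_force: [-0.4, -0.4, -0.3]
gripper_width: 0.397
grip_force: 15.0
```

apply_moves --deltas '[[[0, 0, 0, 0, 0, -0.03, 0.3], [0, 0, 0, 0, 0, 0, 0.8], [0, 0, 0, 0, 0, 0, 0.8], [0, 0, 0, 0, 0, 0, 0.8], [0, 0, 0, 0, 0, 0, 0.8]]]'

```text
t: 5.7
eef_pos: [0.6203, 0.1791, 0.0174]
tcp_rot: [180.0, -0.0, 23.9]
wrist_force: [0.3, -0.1, -0.2]
gripper_width: 0.675
grip_force: 0.0
```

apply_moves --deltas '[[[0, 0, 0, 0, 0, 0.5, 1], [0, 0, 0, 0, 0, 0.8, 1], [0, 0, 0, 0, 0, 0.8, 1], [0, 0, 0.6, 0, 0, 0.7, 1], [0, 0, 0.6, -0.46, -0.89, 0, 1]]]'

```text
t: 6.2
eef_pos: [0.6057, 0.1505, 0.1346]
tcp_rot: [180.0, -0.8, 34.1]
wrist_force: [0.4, -0.5, -0.1]
gripper_width: 0.988
grip_force: 0.0
```

apply_moves --deltas '[[[0, 0, 0.6, -0.46, -0.89, 0, 1], [0, 0, 0.6, -0.46, -0.89, 0, 1], [0, 0, 0.6, -0.46, -0.89, 0, 1], [0, 0, 0.6, -0.46, -0.89, 0, 1], [0, 0, 0.6, -0.46, -0.89, 0, 1]]]'

```text
t: 6.7
eef_pos: [0.509, -0.0359, 0.1295]
tcp_rot: [180.0, 0.0, 57.7]
wrist_force: [0.6, -0.8, 0.5]
gripper_width: 1.003
grip_force: 0.0
```

apply_moves --deltas '[[[0, 0, 0.6, -0.46, -0.89, 0, 1], [0, 0, 0.6, -0.46, -0.89, 0, 1], [0, 0, 0.6, -0.46, -0.89, 0, 1], [0, 0, 0.6, -0.46, -0.89, 0, 1], [0, 0, 0, -0.46, -0.89, -0.2, 1]]]'

```text
t: 7.2
eef_pos: [0.4178, -0.2142, 0.1223]
tcp_rot: [179.8, 0.0, 76.8]
wrist_force: [1.0, -0.5, 0.3]
gripper_width: 1.001
grip_force: 0.0
```

```bash
python3 - <<'E'
from h import *
im=optics.get_image("top");s=optics.get_image("side");np.save("side2.npy",s);np.save("top2.npy",im)
cv2.imwrite("pics/r2.png",cv2.resize(s[:,:,::-1],(800,600),interpolation=cv2.INTER_CUBIC));x=status.get_state();print(x["eef_pos"],x["tcp_rot"])
for c,a,r in blobs("top",im): 
    if 100<c[0]<400 and c[1]>110: print(np.round(c,1),a,np.round(r[0],1),np.round(r[1],1),round(r[2],1))
E
```

```text
[ 0.41408587 -0.21773051  0.12044662] [-1.79826991e+02  1.33547626e-01  7.61705202e+01]
[366.2 374.1] 101.0 [ -58.4 -370. ] [151.   38.6] 83.3
[252.  325.3] 111.5 [88.8 -1.3] [23.5 84.6] 5.8
[235.  335.9] 155.0 [55.  52.4] [ 82.  215.9] 46.5
[192.9 221.7] 412.5 [422.1 200.7] [90.4 56.2] 4.1
[381.4 205. ] 443.0 [ 486.3 -426.3] [74.5 74.1] 66.4
[250.1 205.9] 903.0 [477.9  10.5] [153.7  69.7] 50.2
[133.8 199.2] 792.5 [494.9 403. ] [ 84.9 114.1] 56.0
[201.  162.5] 209.0 [622.5 178.6] [56.  55.1] 45.9
[306.5 159.5] 571.0 [ 636.8 -177.7] [ 51.1 138.4] 71.8
```

View pics/r2.png

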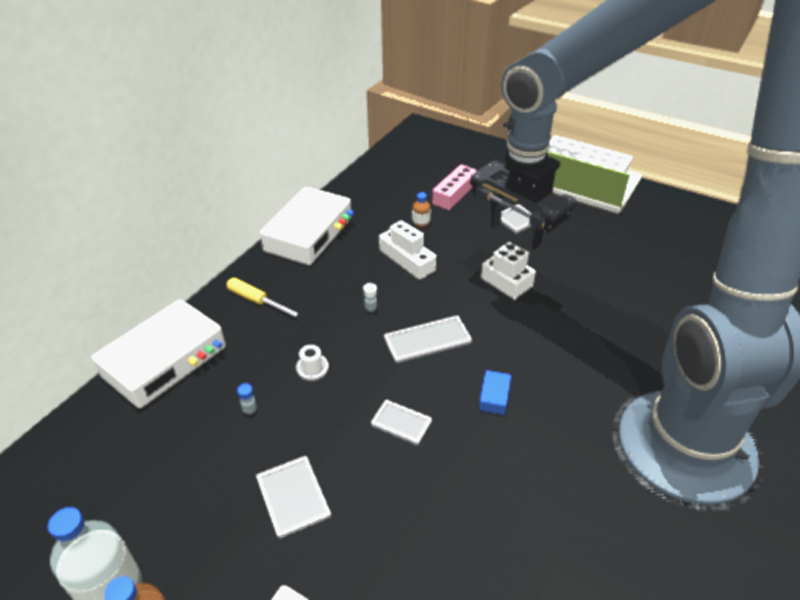

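The side view shows the round holder standing in its dish at (312,362). The square rack at (510,258) now shows its four wells. I refine the square's pose from the wells, and the tray angles at sub-pixel level.

```bash
python3 - <<'E'
from h import *
s=np.load("side2.npy");x0,y0,k=300,150,8
g=cv2.resize(s[y0:y0+45,x0:x0+50].min(2),None,fx=k,fy=k,interpolation=cv2.INTER_CUBIC)
m=(g<150).astype(np.uint8)
for c in cv2.findContours(m,cv2.RETR_LIST,cv2.CHAIN_APPROX_NONE)[0]:
    a=cv2.contourArea(c)
    if 150<a<3500:
        M=cv2.moments(c);u=np.array([[M["m10"]/a/k+x0-.44,M["m01"]/a/k+y0-.44]])
        print(np.round(u,1),round(a/64,1),"z80",np.round(plane("side",u,.08)[0]*1000,1),"z40",np.round(plane("side",u,.04)[0]*1000,1))
for n in("top","side"):
  im=np.load(n+"0.npy")
  for nm,C in dict(sq=(.486,-.425),long=(.477,.0115),bar=(.4215,.2015),six=(.494,.403),rnd=(.6215,.179)).items():
    c=proj(n,[*C,.009])[0].astype(int);w=55;o=np.maximum(c-w,0)
    g=cv2.resize(im[o[1]:c[1]+w,o[0]:c[0]+w].min(2),None,fx=6,fy=6,interpolation=cv2.INTER_CUBIC)
    for q in cv2.findContours((g>115).astype(np.uint8),cv2.RETR_EXTERNAL,cv2.CHAIN_APPROX_NONE)[0]:
      if cv2.contourArea(q)>3000 and cv2.pointPolygonTest(q,tuple(map(float,(c-o)*6)),True)>0:
        r=cv2.minAreaRect((plane(n,q.reshape(-1,2)/6-.42+o,.009)[:,:2]*1000).astype(np.float32));print(n,nm,np.round(r[0],1),np.round(r[1],1),round(r[2],1))
E
```

```text
[[330.7 176.9]] 11.4 z80 [ 374.9 -154.5   80. ] z40 [ 389.2 -199.    40. ]
[[335.5 173.3]] 11.6 z80 [ 369.1 -177.1   80. ] z40 [ 383.1 -222.6   40. ]
[[314.2 167.8]] 7.1 z80 [ 435.3 -167.8   80. ] z40 [ 452.4 -212.9   40. ]
[[321.8 161.7]] 12.1 z80 [ 427.5 -206.6   80. ] z40 [ 444.3 -253.5   40. ]
[[325.4 155.3]] 3.3 z80 [ 430.9 -241.5   80. ] z40 [ 447.8 -290.1   40. ]
top sq [ 486.4 -426.1] [75.4 75. ] 66.5
top long [478.1  10.5] [154.4  70.5] 50.2
top bar [422.1 200.8] [90.3 56.5] 3.6
top six [494.7 403. ] [ 85.5 114.5] 55.8
top rnd [622.9 178.2] [58. 58.] 27.5
side sq [ 447.3 -319.5] [113.7 329.7] 16.0
side long [475.6  11.7] [157.   78.4] 50.1
side bar [420.9 201.9] [92.2 61.7] 3.7
side six [493.3 403.2] [ 85.1 118.6] 55.7
side rnd [620.8 179.5] [59.3 64.7] 55.2
```

apply_moves --deltas '[[[0, 0, 0, 0.02, 0.04, -0.5, 1], [0, 0, 0, 0, 0, -0.5, 1], [0, 0, 0, 0, 0, -0.4, 1], [0, 0, 0, 0, 0, -0.3, 0.9], [0, 0, 0, 0, 0, 0, 0.8]]]'

```text
t: 7.8
eef_pos: [0.418, -0.2101, 0.0522]
tcp_rot: [-179.8, -0.1, 76.8]
wrist_force: [-0.6, 0.2, 0.4]
gripper_width: 0.895
grip_force: 0.0
```

apply_moves --deltas '[[[0, 0, 0, 0, 0, 0, 0.45], [0, 0, 0, 0, 0, 0, 0.45], [0, 0, 0, 0, 0, 0, 0.45], [0, 0, 0, 0, 0, 0, 0.45], [0, 0, 0, 0, 0, 0, 0.45]]]' --force 20

```text
t: 8.3
eef_pos: [0.4187, -0.2111, 0.0539]
tcp_rot: [180.0, 0.0, 76.7]
wrist_force: [-1.8, 0.1, 5.0]
gripper_width: 0.573
grip_force: 20.0
```

apply_moves --deltas '[[[0, 0, 0, 0, 0, 0.4, 0.45], [0, 0, 0, 0, 0, 0.5, 0.45], [0, 0, 0, 0, 0, 0.4, 0.45], [0, 0, -0.25, 0.3, -0.87, 0, 0.45], [0, 0, -0.25, 0.3, -0.87, 0, 0.45]]]'

```text
t: 8.8
eef_pos: [0.4434, -0.281, 0.1063]
tcp_rot: [179.9, 0.0, 72.8]
wrist_force: [0.7, 0.2, -1.8]
gripper_width: 0.57
grip_force: 20.0
```

apply_moves --deltas '[[[0, 0, -0.25, 0.3, -0.87, 0, 0.45], [0, 0, -0.25, 0.3, -0.87, 0, 0.45], [0, 0, -0.25, 0.3, -0.87, 0, 0.45], [0, 0, -0.2, 0.25, -0.87, 0, 0.45], [0, 0, 0, 0, 0, -0.3, 0.45]]]'

```text
t: 9.3
eef_pos: [0.4896, -0.4268, 0.0943]
tcp_rot: [179.6, 0.2, 64.7]
wrist_force: [-0.7, -0.7, -0.5]
gripper_width: 0.573
grip_force: 20.0
```

apply_moves --deltas '[[[0, 0, 0, 0, 0, -0.5, 0.45], [0, 0, 0, 0, 0, -0.3, 0.45], [0, 0, 0, 0, 0, 0, 0.45], [0, 0, 0, 0, 0, 0, 0.45], [0, 0, 0, 0, 0, 0, 0.45]]]'

```text
t: 9.8
eef_pos: [0.4894, -0.4198, 0.0624]
tcp_rot: [179.9, 0.0, 65.2]
wrist_force: [0.9, 0.0, -0.1]
gripper_width: 0.575
grip_force: 20.0
```

```bash
python3 - <<'E'
from h import *
im=optics.get_image("top");s=optics.get_image("side");np.save("side3.npy",s);np.save("top3.npy",im)
x=status.get_state();print(x["eef_pos"],x["tcp_rot"],x["wrist_force"],x["gripper_width"])
a=cv2.resize(im[165:245,340:420,::-1],(400,400),interpolation=cv2.INTER_CUBIC);b=cv2.resize(s[100:180,290:370,::-1],(400,400),interpolation=cv2.INTER_CUBIC)
cv2.imwrite("pics/r3.png",np.hstack([a,b]))
E
```

```text
[ 0.48930088 -0.4199676   0.06243387] [1.79896423e+02 2.68627065e-02 6.51513813e+01] [ 0.15559163  0.52456007 -0.5244427 ] 0.5722718849471216
```

View pics/r3.png

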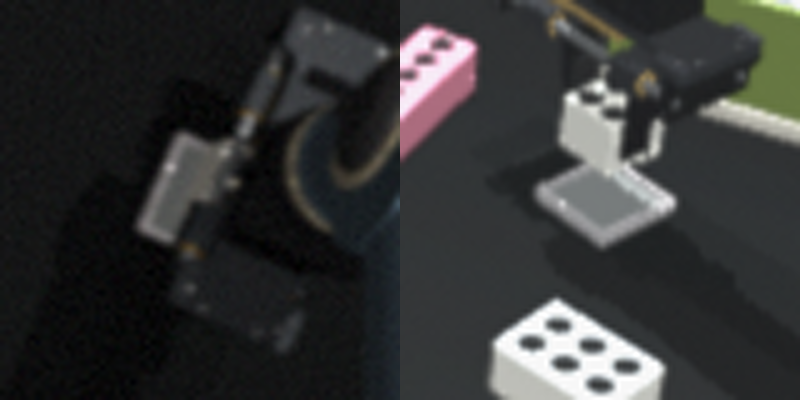

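In the crop the square rack hangs over its tray, with its bottom corners at crop (605,172) and (560,142). The tray corners are at (537,188), (603,243) and (677,205).

```bash
python3 - <<'E'
from h import *
S=lambda a:np.float64(a)/5+[290-80-.4,100-.4]
print("rack",np.round(plane("side",S([(605,172),(560,142)]),.0485)*1000,1).tolist(),np.round(plane("side",S([(563,93)]),.0885)*1000,1).tolist())
w=plane("side",S([(537,188),(603,242),(677,205),(612,162)]),.009)*1000;print("tray",w.round(1).tolist(),(w[0]+w[2])/2)
R=np.array([489.3,-420]);
for off in(-5.6,0):
  u=np.radians(65.15);ax=np.array([np.cos(u),np.sin(u)]);ay=np.array([ax[1],-ax[0]])
  print(off,[np.round(R+ax*off+25*(i*ax+j*ay),1).tolist() for i in(1,-1) for j in(1,-1)])
E
```

```text
rack [[477.3, -397.4, 48.5], [519.1, -414.6, 48.5]] [[521.4, -414.7, 88.5]]
tray [[529.7, -408.0, 9.0], [463.2, -373.4, 9.0], [435.3, -439.8, 9.0], [496.1, -464.8, 9.0]] [ 482.50111324 -423.87089744    9.        ]
-5.6 [[520.1, -412.9], [474.8, -391.9], [499.1, -458.3], [453.8, -437.3]]
0 [[522.5, -407.8], [477.1, -386.8], [501.5, -453.2], [456.1, -432.2]]
```

apply_moves --deltas '[[[0, 0, 0, -0.03, 0.03, -0.3, 0.45], [0, 0, 0, 0, 0, -0.4, 0.45], [0, 0, 0, 0, 0, -0.3, 0.45], [0, 0, 0, 0, 0, -0.06, 0.45], [0, 0, 0, 0, 0, 0, 0.45]]]'

```text
t: 10.4
eef_pos: [0.4869, -0.4181, 0.0179]
tcp_rot: [-179.9, -0.0, 65.1]
wrist_force: [0.5, 0.9, 0.8]
gripper_width: 0.574
grip_force: 20.0
```

apply_moves --deltas '[[[0, 0, 0, 0, 0, 0, 0.8], [0, 0, 0, 0, 0, 0, 0.8], [0, 0, 0, 0, 0, 0, 0.8], [0, 0, 0, 0, 0, 0, 0.8], [0, 0, 0, 0, 0, 0.2, 1]]]'

```text
t: 10.9
eef_pos: [0.4867, -0.418, 0.0262]
tcp_rot: [-179.9, -0.0, 65.1]
wrist_force: [-0.3, -1.1, -0.5]
gripper_width: 0.83
grip_force: 0.0
```

apply_moves --deltas '[[[0, 0, 0, 0, 0, 0.6, 1], [0, 0, 0, 0, 0, 0.9, 1], [0, 0, 0, 0, 0, 0.9, 1], [0, 0, -1, 0.36, 0.61, 0.2, 1], [0, 0, -1, 0.36, 0.61, 0, 1]]]'

```text
t: 11.4
eef_pos: [0.5175, -0.3712, 0.1343]
tcp_rot: [179.7, -0.0, 48.6]
wrist_force: [0.6, -0.4, 0.6]
gripper_width: 0.998
grip_force: 0.0
```

apply_moves --deltas '[[[0, 0, -1, 0.36, 0.61, 0, 1], [0, 0, -1, 0.36, 0.61, 0, 1], [0, 0, -1, 0.36, 0.61, 0, 1], [0, 0, -1, 0.36, 0.61, 0, 1], [0, 0, -1, 0.36, 0.61, 0, 1]]]'

```text
t: 11.9
eef_pos: [0.589, -0.2466, 0.1318]
tcp_rot: [180.0, -0.1, 8.8]
wrist_force: [-0.8, -0.5, -0.2]
gripper_width: 1.001
grip_force: 0.0
```

apply_moves --deltas '[[[0, 0, -1, 0.36, 0.61, 0, 1], [0, 0, -1, 0.36, 0.61, 0, 1], [0, 0, -1, 0.36, 0.61, 0, 1], [0, 0, 0, 0, 0, 0, 1], [0, 0, 0, 0, 0, 0, 1]]]'

```text
t: 12.4
eef_pos: [0.6318, -0.1737, 0.1314]
tcp_rot: [180.0, -0.0, -14.7]
wrist_force: [0.1, -0.3, -0.0]
gripper_width: 0.997
grip_force: 0.0
```

```bash
python3 - <<'E'
from h import *
im=optics.get_image("top");s=optics.get_image("side");np.save("side4.npy",s);np.save("top4.npy",im)
x=status.get_state();print(x["eef_pos"],x["tcp_rot"],x["wrist_force"],x["qpos"].round(0))
a=cv2.resize(im[165:245,340:420,::-1],(400,400),interpolation=cv2.INTER_CUBIC);b=cv2.resize(s[100:180,240:320,::-1],(400,400),interpolation=cv2.INTER_CUBIC)
c=cv2.resize(s[90:170,290:370,::-1],(400,400),interpolation=cv2.INTER_CUBIC)
cv2.imwrite("pics/r4.png",cv2.resize(np.hstack([a,c,b]),(795,265),interpolation=cv2.INTER_AREA))
E
```

```text
[ 0.6309269  -0.17602667  0.13122234] [ 1.79943947e+02 -3.01959211e-03 -1.48976641e+01] [-0.14067531 -0.13189739  0.4703803 ] [ 16.  30.  -6.  96.   4.  54. -96.]
```

View pics/r4.png

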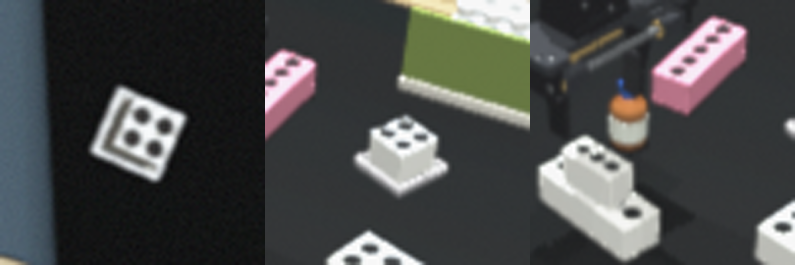

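The square rack sits flat in its tray (crop (405,150), even rim all round). The bar is still on the long rack at (598,165). I descend onto the bar.

apply_moves --deltas '[[[0, 0, 0, 0, 0, -0.5, 0.9], [0, 0, 0, 0, 0, -0.6, 0.7], [0, 0, 0, 0, 0, -0.6, 0.6], [0, 0, 0, 0, 0, -0.3, 0.6], [0, 0, 0, 0, 0, 0, 0.6]]]'

```text
t: 13.0
eef_pos: [0.6297, -0.1756, 0.0492]
tcp_rot: [180.0, 0.2, -14.9]
wrist_force: [0.0, 0.8, -0.9]
gripper_width: 0.646
grip_force: 0.0
```

apply_moves --deltas '[[[0, 0, 0, 0, 0, 0, 0.25], [0, 0, 0, 0, 0, 0, 0.25], [0, 0, 0, 0, 0, 0, 0.25], [0, 0, 0, 0, 0, 0, 0.25], [0, 0, 0, 0, 0, 0, 0.25]]]'

```text
t: 13.5
eef_pos: [0.6322, -0.1747, 0.0521]
tcp_rot: [180.0, -0.1, -14.9]
wrist_force: [-0.2, -0.9, 4.3]
gripper_width: 0.367
grip_force: 20.0
```

apply_moves --deltas '[[[0, 0, 0, 0, 0, 0.4, 0.25], [0, 0, 0, 0, 0, 0.6, 0.25], [0, 0, 0, 0, 0, 0.5, 0.25], [0, 0, 0.24, -0.53, 0.94, 0, 0.25], [0, 0, 0.24, -0.53, 0.94, 0, 0.25]]]'

```text
t: 14.0
eef_pos: [0.5894, -0.0998, 0.1126]
tcp_rot: [180.0, -0.2, -11.1]
wrist_force: [-0.1, 2.1, -0.4]
gripper_width: 0.366
grip_force: 20.0
```

apply_moves --deltas '[[[0, 0, 0.24, -0.53, 0.94, 0, 0.25], [0, 0, 0.24, -0.53, 0.94, 0, 0.25], [0, 0, 0.24, -0.53, 0.94, 0, 0.25], [0, 0, 0.24, -0.53, 0.94, 0, 0.25], [0, 0, 0.24, -0.53, 0.94, 0, 0.25]]]'

```text
t: 14.5
eef_pos: [0.4823, 0.09, 0.1119]
tcp_rot: [180.0, -0.1, -1.4]
wrist_force: [0.7, 0.5, -1.3]
gripper_width: 0.361
grip_force: 20.0
```

apply_moves --deltas '[[[0, 0, 0.24, -0.53, 0.94, 0, 0.25], [0, 0, 0.24, -0.53, 0.94, 0, 0.25], [0, 0, 0.2, -0.5, 0.94, 0, 0.25], [0, 0, 0, 0, 0, -0.5, 0.25], [0, 0, 0, 0, 0, -0.5, 0.25]]]'

```text
t: 15.0
eef_pos: [0.4207, 0.2034, 0.072]
tcp_rot: [-179.9, -0.2, 4.2]
wrist_force: [1.0, -0.9, -0.8]
gripper_width: 0.364
grip_force: 20.0
```

apply_moves --deltas '[[[0, 0, 0, 0, 0, -0.3, 0.25], [0, 0, 0, 0, 0, -0.2, 0.25], [0, 0, 0, 0, 0, 0, 0.25], [0, 0, 0, 0, 0, 0, 0.25], [0, 0, 0, 0, 0, 0, 0.25]]]'

```text
t: 15.5
eef_pos: [0.4214, 0.2016, 0.0517]
tcp_rot: [-180.0, -0.1, 4.0]
wrist_force: [-0.3, -1.0, -0.8]
gripper_width: 0.365
grip_force: 20.0
```

```bash
python3 - <<'E'
from h import *
s=optics.get_image("side");np.save("side5.npy",s)
x=status.get_state();print(x["eef_pos"],x["tcp_rot"],x["wrist_force"],x["gripper_width"],x["qpos"].round(0))
cv2.imwrite("pics/r5.png",cv2.resize(s[220:300,215:295,::-1],(480,480),interpolation=cv2.INTER_CUBIC))
E
```

```text
[0.42131987 0.20156726 0.05162578] [-1.79976683e+02 -7.72670726e-02  3.99352852e+00] [ 1.24683211  0.87081324 -0.84735509] 0.3650335156196187 [ -17.   23.  -16.  124.   11.   35. -127.]
```

View pics/r5.png

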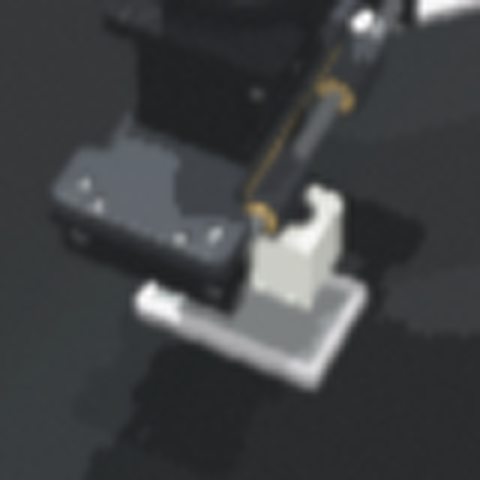

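The crop shows the bar upright above its tray, with its near bottom corner at crop (308,308) inside the rim. I lower it and let go.

apply_moves --deltas '[[[0, 0, 0, 0.02, 0, -0.3, 0.25], [0, 0, 0, 0, 0, -0.4, 0.25], [0, 0, 0, 0, 0, -0.16, 0.25], [0, 0, 0, 0, 0, 0, 0.25], [0, 0, 0, 0, 0, 0, 0.25]]]'

```text
t: 16.05
eef_pos: [0.4214, 0.2015, 0.0162]
tcp_rot: [180.0, 0.0, 4.0]
wrist_force: [0.8, 0.1, -0.7]
gripper_width: 0.366
grip_force: 20.0
```

```bash
python3 - <<'E'
from h import *
x=status.get_state();print(x["eef_pos"],x["wrist_force"])
s=optics.get_image("side");print(np.round(plane("side",[(265.9,270.9)],.0396)*1000,1))
# long rack top from the fresh picture with the bar gone
x0,y0,k=235,135,8
g=cv2.resize(s[y0:y0+50,x0:x0+55].min(2),None,fx=k,fy=k,interpolation=cv2.INTER_CUBIC)
for c in cv2.findContours((g<140).astype(np.uint8),cv2.RETR_LIST,cv2.CHAIN_APPROX_NONE)[0]:
    a=cv2.contourArea(c)
    if 100<a<2500:
        M=cv2.moments(c);u=np.array([[M["m10"]/a/k+x0-.44,M["m01"]/a/k+y0-.44]]);print(np.round(u,1),round(a/64,1),np.round(plane("side",u,.04)[0]*1000,1))
x0,y0=305,155
g=cv2.resize(s[y0:y0+40,x0:x0+42].min(2),None,fx=k,fy=k,interpolation=cv2.INTER_CUBIC)
for c in cv2.findContours((g<140).astype(np.uint8),cv2.RETR_LIST,cv2.CHAIN_APPROX_NONE)[0]:
    a=cv2.contourArea(c)
    if 100<a<2500:
        M=cv2.moments(c);u=np.array([[M["m10"]/a/k+x0-.44,M["m01"]/a/k+y0-.44]]);print("six",np.round(u,1),round(a/64,1),np.round(plane("side",u,.04)[0]*1000,1))
E
```

```text
[0.42143304 0.20145628 0.01624906] [ 0.81358406  0.12436553 -0.68843429]
[[385.7 214.1  39.6]]
[[253.  140.7]] 27.6 [ 695.6 -237.4   40. ]
six [[329.5 176.5]] 9.8 [ 393.2 -198.6   40. ]
six [[334.8 172.8]] 9.1 [ 385.8 -223.5   40. ]
six [[322.6 172.2]] 9.6 [ 420.2 -206.5   40. ]
six [[327.9 168.7]] 9.1 [ 412.8 -231.1   40. ]
six [[315.9 168.1]] 9.0 [ 446.9 -214.2   40. ]
six [[321.3 164.6]] 8.1 [ 439.6 -239.    40. ]
```

apply_moves --deltas '[[[0, 0, 0, 0, 0, 0, 0.65], [0, 0, 0, 0, 0, 0, 0.65], [0, 0, 0, 0, 0, 0, 0.65], [0, 0, 0, 0, 0, 0, 0.65], [0, 0, 0, 0, 0, 0.2, 0.7]]]'

```text
t: 16.6
eef_pos: [0.4209, 0.2011, 0.0242]
tcp_rot: [179.9, 0.1, 4.0]
wrist_force: [0.4, -0.3, 0.3]
gripper_width: 0.661
grip_force: 0.0
```

apply_moves --deltas '[[[0, 0, 0, 0, 0, 0.6, 1], [0, 0, 0, 0, 0, 0.9, 1], [0, 0, 0, 0, 0, 0.8, 1], [0, 0, -0.27, 0.52, -0.94, 0, 1], [0, 0, -0.27, 0.52, -0.94, 0, 1]]]'

```text
t: 17.1
eef_pos: [0.4643, 0.1268, 0.1188]
tcp_rot: [-179.9, -0.2, -0.2]
wrist_force: [1.0, -0.9, 0.3]
gripper_width: 0.983
grip_force: 0.0
```

apply_moves --deltas '[[[0, 0, -0.27, 0.52, -0.94, 0, 1], [0, 0, -0.27, 0.52, -0.94, 0, 1], [0, 0, -0.27, 0.52, -0.94, 0, 1], [0, 0, -0.27, 0.52, -0.94, 0, 1], [0, 0, -0.27, 0.52, -0.94, 0, 1]]]'

```text
t: 17.6
eef_pos: [0.5678, -0.0633, 0.1173]
tcp_rot: [-180.0, -0.0, -11.2]
wrist_force: [0.1, 0.2, 0.6]
gripper_width: 0.997
grip_force: 0.0
```

```bash
python3 - <<'E'
from h import *
t=optics.get_image("top");s=optics.get_image("side");np.save("top6.npy",t);np.save("side6.npy",s)
x=status.get_state();print(x["eef_pos"],x["tcp_rot"])
k=8
for n,im,(x0,y0,w,h) in(("top",t,(285,130,45,60)),("side",s,(235,135,55,50))):
  g=cv2.resize(im[y0:y0+h,x0:x0+w].min(2),None,fx=k,fy=k,interpolation=cv2.INTER_CUBIC)
  for c in cv2.findContours((g<140).astype(np.uint8),cv2.RETR_LIST,cv2.CHAIN_APPROX_NONE)[0]:
    a=cv2.contourArea(c)
    if 100<a<2500:
        M=cv2.moments(c);u=np.array([[M["m10"]/a/k+x0-.44,M["m01"]/a/k+y0-.44]]);print(n,np.round(u,1),round(a/64,1),np.round(plane(n,u,.04)[0]*1000,1))
a=cv2.resize(t[120:200,270:350,::-1],(395,395),interpolation=cv2.INTER_CUBIC);b=cv2.resize(s[220:300,215:295,::-1],(395,395),interpolation=cv2.INTER_CUBIC)
cv2.imwrite("pics/r6.png",np.hstack([a,b]))
E
```

```text
[ 0.56941254 -0.06908902  0.11727055] [179.83204165  -0.2059783  -11.6914997 ]
top [[309.  152.3]] 14.4 [ 655.2 -181.7   40. ]
top [[311.4 145.2]] 14.2 [ 679.  -189.6   40. ]
side [[270.3 163.9]] 6.6 [ 582.8 -158.5   40. ]
side [[265.1 160.3]] 5.5 [ 606.4 -166.3   40. ]
side [[260.1 156.7]] 5.4 [ 630.1 -174.2   40. ]
side [[266.  139.9]] 8.9 [ 659.1 -264.2   40. ]
```

View pics/r6.png

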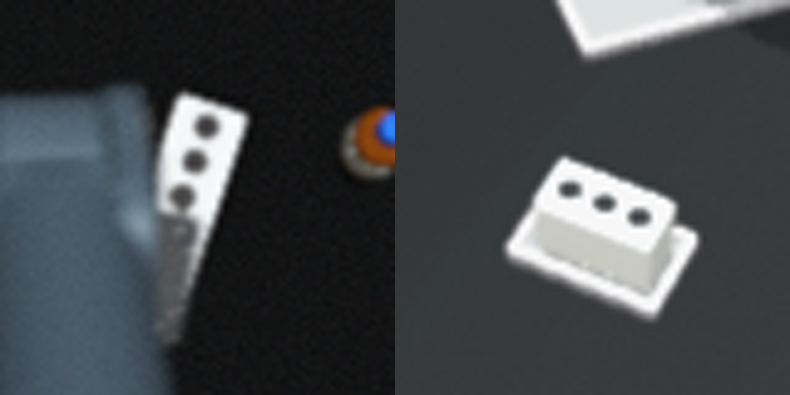

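The crop shows the bar flat in its tray at (610,235). The long rack is bare, with its middle well at (630,-174) and yaw -17.9°. I go on to the long rack.

apply_moves --deltas '[[[0, 0, -0.28, 0.53, -0.94, 0, 1], [0, 0, -0.28, 0.53, -0.94, 0, 1], [0, 0, -0.28, 0.53, -0.93, 0, 1], [0, 0, 0, 0, 0, -0.5, 1], [0, 0, 0, 0, 0, -0.5, 1]]]'

```text
t: 18.2
eef_pos: [0.6314, -0.1754, 0.077]
tcp_rot: [-180.0, -0.1, -17.9]
wrist_force: [0.2, 1.3, 0.5]
gripper_width: 1.003
grip_force: 0.0
```

apply_moves --deltas '[[[0, 0, 0, 0, 0, -0.6, 0.9], [0, 0, 0, 0, 0, -0.6, 0.8], [0, 0, 0, 0, 0, -0.3, 0.75], [0, 0, 0, 0, 0, -0.1, 0.75], [0, 0, 0, 0, 0, 0, 0.7]]]'

```text
t: 18.7
eef_pos: [0.6308, -0.1738, 0.0128]
tcp_rot: [-180.0, 0.0, -17.8]
wrist_force: [-0.4, -0.6, -0.1]
gripper_width: 0.731
grip_force: 0.0
```

apply_moves --deltas '[[[0, 0, 0, 0, 0, 0, 0.4], [0, 0, 0, 0, 0, 0, 0.4], [0, 0, 0, 0, 0, 0, 0.4], [0, 0, 0, 0, 0, 0, 0.4], [0, 0, 0, 0, 0, 0, 0.4]]]' --force 35

```text
t: 19.2
eef_pos: [0.6314, -0.1745, 0.0137]
tcp_rot: [180.0, -0.1, -17.8]
wrist_force: [-0.9, 0.5, 5.8]
gripper_width: 0.524
grip_force: 35.0
```

apply_moves --deltas '[[[0, 0, 0, 0, 0, 0.3, 0.4], [0, 0, 0, 0, 0, 0.5, 0.4], [0, 0, 0, 0, 0, 0.5, 0.4], [0, 0, 0, 0, 0, 0.4, 0.4], [0, 0, 0.5, -0.2, 0.2, 0, 0.4]]]'

```text
t: 19.7
eef_pos: [0.625, -0.1678, 0.0835]
tcp_rot: [179.9, -0.4, -13.8]
wrist_force: [-0.3, 0.6, -2.5]
gripper_width: 0.525
grip_force: 35.0
```

apply_moves --deltas '[[[0, 0, 0.8, -0.4, 0.5, 0, 0.4], [0, 0, 0.8, -0.4, 0.5, 0, 0.4], [0, 0, 0.8, -0.4, 0.5, 0, 0.4], [0, 0, 0.8, -0.4, 0.5, 0, 0.4], [0, 0, 0.8, -0.4, 0.5, 0, 0.4]]]'

```text
t: 20.2
eef_pos: [0.5417, -0.0654, 0.0807]
tcp_rot: [180.0, 0.0, 18.4]
wrist_force: [-0.1, 1.1, -2.7]
gripper_width: 0.53
grip_force: 35.0
```

apply_moves --deltas '[[[0, 0, 0.8, -0.4, 0.5, 0, 0.4], [0, 0, 0.8, -0.4, 0.5, 0, 0.4], [0, 0, 0.8, -0.4, 0.4, 0, 0.4], [0, 0, 0.8, -0.25, 0.24, 0, 0.4], [0, 0, 0.8, -0.2, 0.3, 0, 0.4]]]'

```text
t: 20.7
eef_pos: [0.4755, 0.0117, 0.0808]
tcp_rot: [180.0, 0.1, 50.4]
wrist_force: [-0.4, -0.4, -2.9]
gripper_width: 0.523
grip_force: 35.0
```

apply_moves --deltas '[[[0, 0, 0, 0, 0, -0.5, 0.4], [0, 0, 0, 0, 0, -0.3, 0.4], [0, 0, 0, 0, 0, 0, 0.4], [0, 0, 0, 0, 0, 0, 0.4], [0, 0, 0, 0, 0, 0, 0.4]]]'

```text
t: 21.2
eef_pos: [0.4774, 0.0113, 0.0491]
tcp_rot: [179.9, -0.0, 50.1]
wrist_force: [-0.0, 0.1, -2.5]
gripper_width: 0.524
grip_force: 35.0
```

```bash
python3 - <<'E'
from h import *
s=optics.get_image("side");np.save("side7.npy",s)
x=status.get_state();print(x["eef_pos"],x["tcp_rot"],x["wrist_force"],x["qpos"].round(0))
cv2.imwrite("pics/r7.png",cv2.resize(s[160:250,220:330,::-1],(660,540),interpolation=cv2.INTER_CUBIC))
E
```

```text
[0.47735535 0.01133943 0.04911206] [ 1.79943603e+02 -4.00977924e-02  5.01553523e+01] [-0.03292709  0.51794402 -2.22075739] [ 13.  24. -23. 122.  16.  36. -62.]
```

View pics/r7.png

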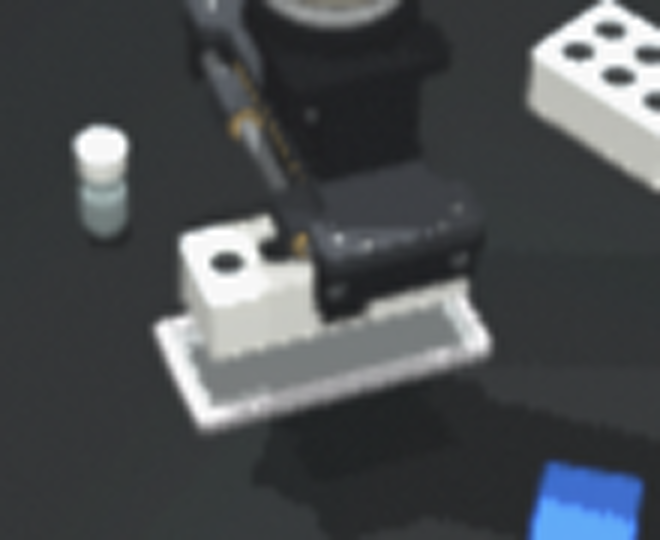

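The crop shows the long rack level above its tray, with its near bottom corner at crop (208,358). I check that corner against the expected (501,76).

```bash
python3 - <<'E'
from h import *
print(np.round(plane("side",[(254.2,219.2)],.0354)*1000,1), np.round(plane("side",np.float64([(155,327),(205,430),(490,350)])/6+[219.6,159.6],.006)*1000,1))
E
```

```text
[[504.4  73.4  35.4]] [[551.6  45.4   6. ]
 [495.6  90.8   6. ]
 [402.3 -24.6   6. ]]
```

apply_moves --deltas '[[[0, 0, 0, 0, 0, -0.25, 0.4], [0, 0, 0, 0, 0, -0.15, 0.4], [0, 0, 0, 0, 0, 0, 0.4], [0, 0, 0, 0, 0, 0, 0.4], [0, 0, 0, 0, 0, 0, 0.4]]]'

```text
t: 21.75
eef_pos: [0.4769, 0.0115, 0.0326]
tcp_rot: [180.0, -0.0, 50.2]
wrist_force: [1.1, -0.1, -2.9]
gripper_width: 0.523
grip_force: 35.0
```

apply_moves --deltas '[[[0, 0, 0, -0.03, 0.02, -0.2, 0.4], [0, 0, 0, 0, 0, -0.13, 0.4], [0, 0, 0, 0, 0, -0.03, 0.4], [0, 0, 0, 0, 0, 0, 0.4], [0, 0, 0, 0, 0, 0, 0.4]]]'

```text
t: 22.25
eef_pos: [0.4751, 0.0123, 0.0185]
tcp_rot: [-180.0, 0.1, 50.2]
wrist_force: [-2.9, 0.7, 6.1]
gripper_width: 0.525
grip_force: 35.0
```

apply_moves --deltas '[[[0, 0, 0, 0, 0, 0, 0.8], [0, 0, 0, 0, 0, 0, 0.8], [0, 0, 0, 0, 0, 0, 0.8], [0, 0, 0, 0, 0, 0, 0.8], [0, 0, 0, 0, 0, 0.2, 0.9]]]'

```text
t: 22.75
eef_pos: [0.4748, 0.0122, 0.0256]
tcp_rot: [-179.9, 0.1, 50.2]
wrist_force: [0.4, 0.4, -0.1]
gripper_width: 0.821
grip_force: 0.0
```

apply_moves --deltas '[[[0, 0, 0, 0, 0, 0.6, 1], [0, 0, 0, 0, 0, 0.9, 1], [0, 0, 0, 0, 0, 0.8, 1], [0, 0, 0.9, -0.08, -0.36, 0, 1], [0, 0, 0.9, -0.09, -0.36, 0, 1]]]'

```text
t: 23.25
eef_pos: [0.4697, -0.0165, 0.1201]
tcp_rot: [179.8, -0.1, 64.9]
wrist_force: [-0.2, 0.1, -0.5]
gripper_width: 0.996
grip_force: 0.0
```

apply_moves --deltas '[[[0, 0, 0.9, -0.09, -0.36, 0, 1], [0, 0, 0.9, -0.09, -0.36, 0, 1], [0, 0, 0.9, -0.09, -0.36, 0, 1], [0, 0, 0.9, -0.09, -0.36, 0, 1], [0, 0, 0.9, -0.09, -0.36, 0, 1]]]'

```text
t: 23.75
eef_pos: [0.4506, -0.0891, 0.1187]
tcp_rot: [180.0, 0.0, 100.9]
wrist_force: [0.2, -1.0, -0.4]
gripper_width: 0.997
grip_force: 0.0
```

apply_moves --deltas '[[[0, 0, 0.9, -0.09, -0.36, 0, 1], [0, 0, 0.9, -0.09, -0.36, 0, 1], [0, 0, 0.9, -0.09, -0.36, 0, 1], [0, 0, 0.9, -0.09, -0.36, 0, 1], [0, 0, 0.9, -0.09, -0.36, 0, 1]]]'

```text
t: 24.25
eef_pos: [0.4326, -0.1612, 0.1187]
tcp_rot: [-180.0, 0.0, 136.9]
wrist_force: [-0.1, -0.1, -0.1]
gripper_width: 1.001
grip_force: 0.0
```

apply_moves --deltas '[[[0, 0, 0.9, -0.09, -0.36, 0, 1], [0, 0, 0.9, -0.09, -0.36, 0, 1], [0, 0, 0.9, -0.09, -0.36, 0, 1], [0, 0, 0.75, -0.1, -0.36, 0, 1], [0, 0, 0, 0, 0, 0, 1]]]'

```text
t: 24.75
eef_pos: [0.4173, -0.2202, 0.1183]
tcp_rot: [-180.0, -0.0, 163.9]
wrist_force: [0.2, 0.5, -0.2]
gripper_width: 1.002
grip_force: 0.0
```

```bash
python3 - <<'E'
from h import *
t=optics.get_image("top");s=optics.get_image("side")
x=status.get_state();print(x["eef_pos"],x["tcp_rot"],x["wrist_force"],x["qpos"].round(0))
cv2.imwrite("pics/r8.png",np.hstack([cv2.resize(im[...,::-1],(400,400),interpolation=cv2.INTER_CUBIC) for im in (s[150:250,230:350],t[160:240,210:290])]))
E
```

```text
[ 0.41793989 -0.21792265  0.11842719] [1.79977953e+02 1.16765663e-02 1.64010358e+02] [-0.33535942  0.25717705  0.26635432] [ 61.  22. -47. 119.  22.  48.  75.]
```

View pics/r8.png

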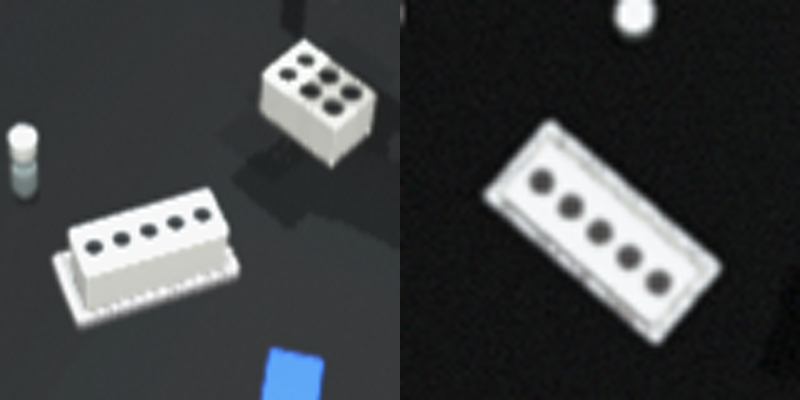

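The long rack sits flat in its tray with an even rim (top crop (600,232)). The six-well rack at (320,95) is ready, so I descend on it.

apply_moves --deltas '[[[0, 0, 0, 0, 0, -0.6, 1], [0, 0, 0, 0, 0, -0.8, 1], [0, 0, 0, 0, 0, -0.7, 1], [0, 0, 0, 0, 0, -0.4, 1], [0, 0, 0, 0, 0, -0.15, 1]]]'

```text
t: 25.35
eef_pos: [0.4174, -0.2165, 0.011]
tcp_rot: [179.9, -0.1, 164.2]
wrist_force: [-0.9, 0.5, 0.4]
gripper_width: 1.001
grip_force: 0.0
```

apply_moves --deltas '[[[0, 0, 0, 0, 0, 0, 0.55], [0, 0, 0, 0, 0, 0, 0.55], [0, 0, 0, 0, 0, 0, 0.55], [0, 0, 0, 0, 0, 0, 0.55], [0, 0, 0, 0, 0, 0, 0.55]]]'

```text
t: 25.85
eef_pos: [0.4184, -0.2188, 0.0129]
tcp_rot: [-179.9, 0.1, 164.2]
wrist_force: [-1.0, -0.3, 4.7]
gripper_width: 0.685
grip_force: 35.0
```

apply_moves --deltas '[[[0, 0, 0, 0, 0, 0.4, 0.55], [0, 0, 0, 0, 0, 0.6, 0.55], [0, 0, 0, 0, 0, 0.7, 0.55], [0, 0, 0, 0, 0, 0.5, 0.55], [0, 0, -0.13, 0.2, 0.5, 0, 0.55]]]'

```text
t: 26.35
eef_pos: [0.4263, -0.2013, 0.1022]
tcp_rot: [-179.9, 0.2, 162.8]
wrist_force: [0.6, 0.1, -2.4]
gripper_width: 0.689
grip_force: 35.0
```

apply_moves --deltas '[[[0, 0, -0.13, 0.3, 0.9, 0, 0.55], [0, 0, -0.13, 0.3, 0.9, 0, 0.55], [0, 0, -0.13, 0.3, 0.9, 0, 0.55], [0, 0, -0.13, 0.3, 0.9, 0, 0.55], [0, 0, -0.13, 0.3, 0.9, 0, 0.55]]]'

```text
t: 26.85
eef_pos: [0.4856, -0.017, 0.0999]
tcp_rot: [-180.0, -0.0, 157.9]
wrist_force: [0.7, 0.5, -2.4]
gripper_width: 0.687
grip_force: 35.0
```

apply_moves --deltas '[[[0, 0, -0.13, 0.2, 0.9, 0, 0.55], [0, 0, -0.13, 0, 0.9, 0, 0.55], [0, 0, -0.13, 0, 0.9, 0, 0.55], [0, 0, -0.13, 0, 0.9, 0, 0.55], [0, 0, -0.13, 0, 0.9, 0, 0.55]]]'

```text
t: 27.35
eef_pos: [0.4932, 0.1629, 0.0998]
tcp_rot: [-180.0, -0.0, 152.7]
wrist_force: [1.1, 0.4, -3.1]
gripper_width: 0.684
grip_force: 35.0
```

apply_moves --deltas '[[[0, 0, -0.13, 0, 0.9, 0, 0.55], [0, 0, -0.13, 0, 0.9, 0, 0.55], [0, 0, -0.13, 0, 0.9, 0, 0.55], [0, 0, -0.13, 0, 0.9, 0, 0.55], [0, 0, -0.13, 0, 0.9, 0, 0.55]]]'

```text
t: 27.85
eef_pos: [0.4934, 0.3426, 0.0996]
tcp_rot: [-179.9, -0.0, 147.5]
wrist_force: [0.4, -0.9, -2.7]
gripper_width: 0.686
grip_force: 35.0
```

apply_moves --deltas '[[[0, 0, -0.1, 0.03, 0.8, 0, 0.55], [0, 0, -0.1, 0, 0.7, 0, 0.55], [0, 0, 0, 0, 0, -0.4, 0.55], [0, 0, 0, 0, 0, -0.5, 0.55], [0, 0, 0, 0, 0, -0.4, 0.55]]]'

```text
t: 28.35
eef_pos: [0.4945, 0.4005, 0.0462]
tcp_rot: [-179.8, -0.0, 145.9]
wrist_force: [0.8, 0.4, -2.4]
gripper_width: 0.687
grip_force: 35.0
```

apply_moves --deltas '[[[0, 0, 0, 0, 0, 0, 0.55], [0, 0, 0, 0, 0, 0, 0.55], [0, 0, 0, 0, 0, 0, 0.55], [0, 0, 0, 0, 0, 0, 0.55], [0, 0, 0, 0, 0, 0, 0.55]]]'

```text
t: 28.85
eef_pos: [0.4955, 0.4021, 0.049]
tcp_rot: [179.9, 0.0, 145.9]
wrist_force: [0.4, 0.2, -2.1]
gripper_width: 0.687
grip_force: 35.0
```

```bash
python3 - <<'E'
from h import *
t=optics.get_image("top");s=optics.get_image("side")
x=status.get_state();print(x["eef_pos"],x["tcp_rot"],x["wrist_force"])
cv2.imwrite("pics/r9.png",cv2.resize(s[270:370,130:260,::-1],(780,600),interpolation=cv2.INTER_CUBIC))
E
```

```text
[0.49536737 0.40198818 0.04868707] [1.79950982e+02 1.69202750e-02 1.45932347e+02] [ 0.36524891  0.21133199 -2.62021982]
```

View pics/r9.png

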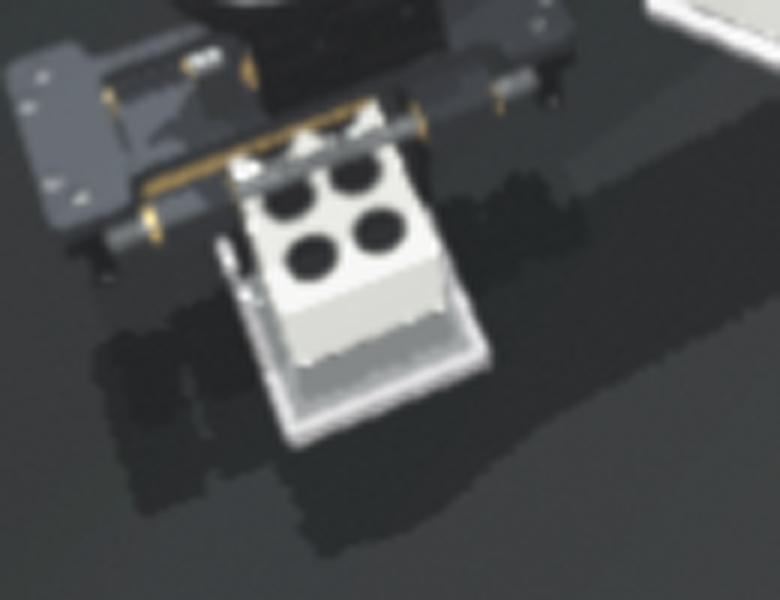

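The crop shows the six-well rack level above its tray, with its near bottom corners at crop (297,364) and (444,312). I compare them with where the tray puts them.

```bash
python3 - <<'E'
from h import *
S=lambda a:np.float64(a)/6+[129.6,269.6]
print(np.round(plane("side",S([(297,364),(444,312)]),.0358)*1000,1).tolist())
u=np.radians(-34.2);R=np.array([[np.cos(u),-np.sin(u)],[np.sin(u),np.cos(u)]])
print("wanted",[(np.array([494.2,403])+R@np.array(v)).round(1).tolist() for v in((-45,30),(-45,-30),(45,30))])
E
```

```text
[[474.5, 451.4, 35.8], [439.7, 406.2, 35.8]]
wanted [[473.8, 453.1], [440.1, 403.5], [548.3, 402.5]]
```

apply_moves --deltas '[[[0, 0, 0, 0, 0, -0.3, 0.55], [0, 0, 0, 0, 0, -0.3, 0.55], [0, 0, 0, 0, 0, -0.15, 0.55], [0, 0, 0, 0, 0, -0.04, 0.55], [0, 0, 0, 0, 0, 0, 0.55]]]'

```text
t: 29.45
eef_pos: [0.4944, 0.4008, 0.0178]
tcp_rot: [-179.8, 0.1, 145.9]
wrist_force: [-4.1, -6.6, 14.1]
gripper_width: 0.689
grip_force: 35.0
```

apply_moves --deltas '[[[0, 0, 0, 0, 0, 0, 0.95], [0, 0, 0, 0, 0, 0, 0.95], [0, 0, 0, 0, 0, 0, 0.95], [0, 0, 0, 0, 0, 0, 0.95], [0, 0, 0, 0, 0, 0, 0.95]]]'

```text
t: 29.95
eef_pos: [0.4951, 0.4019, 0.0163]
tcp_rot: [-180.0, -0.0, 145.9]
wrist_force: [-0.3, 0.6, -0.3]
gripper_width: 0.94
grip_force: 0.0
```

Now I rise clear and take the final check picture.

apply_moves --deltas '[[[0, 0, 0, 0, 0, 0.5, 1], [0, 0, 0, 0, 0, 0.8, 1], [0, 0, 0, 0, 0, 0.9, 1], [0, 0, 0, 0.3, -0.6, 0.9, 1], [0, 0, 0, 0.3, -0.8, 0.5, 1]]]'

```text
t: 30.45
eef_pos: [0.5193, 0.3486, 0.164]
tcp_rot: [179.7, 0.0, 146.2]
wrist_force: [1.7, 0.0, -0.4]
gripper_width: 0.998
grip_force: 0.0
```

apply_moves --deltas '[[[0, 0, 0, 0.3, -0.9, 0, 1], [0, 0, 0, 0.3, -0.9, 0, 1], [0, 0, 0, 0.3, -0.9, 0, 1], [0, 0, 0, 0.2, -0.7, 0, 1], [0, 0, 0, 0, 0, 0, 1]]]'

```text
t: 30.95
eef_pos: [0.5653, 0.2037, 0.1598]
tcp_rot: [-179.8, 0.1, 145.5]
wrist_force: [0.3, 1.0, -0.4]
gripper_width: 1.0
grip_force: 0.0
```

```bash
python3 - <<'E'
from h import *
s=optics.get_image("side");x=status.get_state();print(x["t"],x["eef_pos"])
cv2.imwrite("pics/r10.png",cv2.resize(s[...,::-1],(800,600),interpolation=cv2.INTER_CUBIC))
E
```

```text
31.0 [0.56408805 0.20709472 0.16018397]
```

View pics/r10.png

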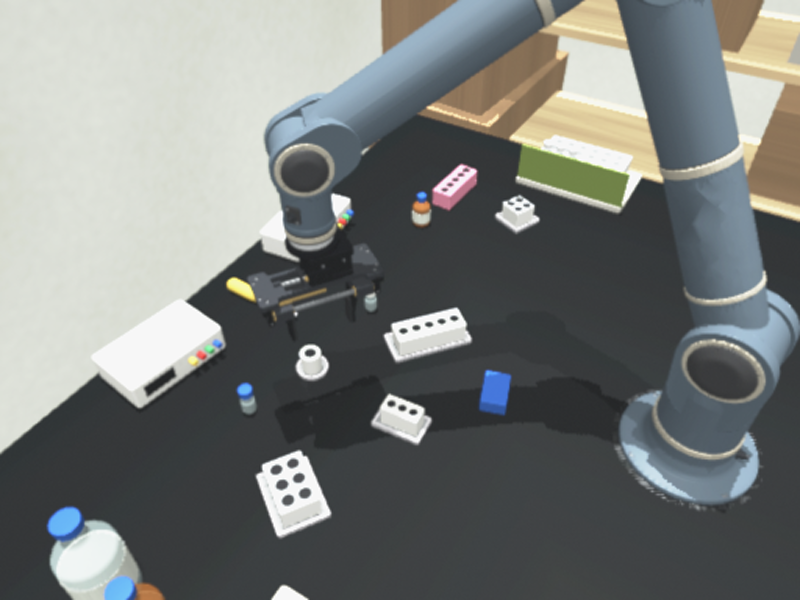

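All five racks sit upright in their trays: six (293,490), bar (402,413), long (428,333), round (311,362) and square (518,212). The pink rack is untouched, and the gripper is clear of everything.

```bash
python3 -c "from workcell import ticket; print(ticket.hand_in())"
```

```text
the job is handed in; nothing more can be done
None
```

All five racks are upright and flat in their matching trays, nothing else in the scene was moved, and the job was handed in at about 31 s; the hand-in returned no verdict.

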